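Reorder tag up, full staple tin out

TASK

We are starting the last full tin of staples: hang the reorder tag by its eye on the free hook at the front edge of the desk riser, then heft the three identical closed tins, one at a time, to find the full one, the heaviest. Stand each lighter tin you lifted back upright where it was (within about 3 cm), and finish while still holding the full tin upright and still in the air, at least 10 cm clear above the desk, resting on nothing: do not put it down or let it go. Tip no tin over and leave everything else on the desk where it is.

Things in the scene. Friction and masses are not known exactly. Their poses are not given: they have to be found in the camera images.
- tin_1_center (a point): one of three closed, upright bare-metal staple tins that look alike: 76 mm tall, body 58 mm in diameter, slip lid (top 18 mm) 60 mm. This point is on its axis, half-way up (38 mm above its underside); z is its axis, up. The full tin weighs 0.40 to 0.52 kg, the two part-used ones 0.12 to 0.31 kg; only weight tells them apart; which tin is where changes with every start.
- tin_2_center (a point): one of three closed, upright bare-metal staple tins that look alike: 76 mm tall, body 58 mm in diameter, slip lid (top 18 mm) 60 mm. This point is on its axis, half-way up (38 mm above its underside); z is its axis, up. The full tin weighs 0.40 to 0.52 kg, the two part-used ones 0.12 to 0.31 kg; only weight tells them apart; which tin is where changes with every start.
- tin_3_center (a point): one of three closed, upright bare-metal staple tins that look alike: 76 mm tall, body 58 mm in diameter, slip lid (top 18 mm) 60 mm. This point is on its axis, half-way up (38 mm above its underside); z is its axis, up. The full tin weighs 0.40 to 0.52 kg, the two part-used ones 0.12 to 0.31 kg; only weight tells them apart; which tin is where changes with every start.
- tag_center (a point): reorder tag: rigid grey plastic plate with a white paper panel, 110 mm long (its x axis) x 40 mm wide (y) x 6 mm thick (z), 30 g, lying flat on the desk, with a round 14 mm eye through it near its +x end. This point is the centre of the plate (3 mm above the desk while it lies flat).
- tag_eye (a point): centre of the tag's 14 mm eye, 43 mm from the tag's centre along its x axis, 12 mm from its +x end
- hook_seat (a point): where the eye comes to rest: middle of the level shank of the riser's free screw hook. 6 mm steel wire: leaves the riser's front edge level along -x of this frame, 141 mm up, runs 38 mm out, then turns straight up for 25 mm. -x points out of the edge towards the robot, z up. A tag released with its eye around the upturned end slides down and swings to hang from the shank.
- hook_tip (a point): top of the free hook's upturned end, 169 mm above the desk, 15 mm in front (-x) of hook_seat; the wire stands vertical below it for 25 mm
- riser: desk riser, fixed: a wooden shelf 500 mm wide (y), 240 mm deep (x), its top 150 mm above the desk; origin under the middle of its front edge, at desk height. What is stored on and under it is fixed to it. Its other hook, 200 mm from the free one towards its -y, carries a key.
- table: the desk, fixed; its top is the surface at height 0
- stapler: bystander: black desk stapler, 135 x 36 x 50 mm, lying along its x axis; origin at the middle of its underside
- notes: bystander: block of square note paper, 50 x 50 x 22 mm; origin at the middle of its underside
- tape: bystander: black desktop tape dispenser with a clear roll, 115 x 50 x 72 mm; origin at the middle of its underside
- calculator: bystander: flat black pocket calculator, 145 x 85 x 15 mm; origin at the middle of its underside
- mug: bystander: white mug, 82 mm across plus its handle (towards +y of its frame), 92 mm tall; origin at the middle of its underside
- pen_cup: bystander: dark metal cup, 76 mm across, 95 mm tall, with pens and pencils standing in it up to 180 mm; origin at the middle of its underside
- cactus: bystander: cactus in a terracotta pot, 92 mm across, 155 mm tall in all; origin at the middle of its underside
- tin_1: the same tin as tin_1_center; origin at the middle of its underside
- tin_2: the same tin as tin_2_center; origin at the middle of its underside
- tin_3: the same tin as tin_3_center; origin at the middle of its underside
- tag: the tag itself; origin at the middle of its underside
Not all that is in view belongs to the job. Leave any blue or yellow look-alike of the tin_1 alone. What is shaped like the tin_2 but orange or turquoise is not meant.

How it is judged:
On the way, in this order (a step that is already met when the one before it is completed fails the run):
1. the tag hangs by its eye from the free hook, let go (distance between tag_eye and hook_seat below 0.025 m and angle between tag's own x axis and vertical below 0.6 rad and contact force between tag and riser above 0.1 N and contact force between tag and the fingers below 0.05 N and height (world z) of tag_center below 0.125 m), for 0.3 s.
2. the full tin is held up clear of the desk, the two lighter ones stand on it (((height (world z) of tin_1_center above 0.135 m and angle between tin_1's own z axis and vertical below 0.35 rad and contact force between tin_1 and the fingers above 1 N and contact force between tin_1 and riser below 0.1 N and contact force between tin_2 and table between 0.5 and 3.5 N and contact force between tin_3 and table between 0.5 and 3.5 N) or (height (world z) of tin_2_center above 0.135 m and angle between tin_2's own z axis and vertical below 0.35 rad and contact force between tin_2 and the fingers above 1 N and contact force between tin_2 and riser below 0.1 N and contact force between tin_1 and table between 0.5 and 3.5 N and contact force between tin_3 and table between 0.5 and 3.5 N) or (height (world z) of tin_3_center above 0.135 m and angle between tin_3's own z axis and vertical below 0.35 rad and contact force between tin_3 and the fingers above 1 N and contact force between tin_3 and riser below 0.1 N and contact force between tin_1 and table between 0.5 and 3.5 N and contact force between tin_2 and table between 0.5 and 3.5 N))), for 0.3 s.
At the end, for the whole second after the job is handed in: Tag hangs free: eye within 25 mm of hook_seat, near vertical (0.6 rad). Full tin in the fingers, centre over 135 mm up, upright within 0.35 rad, still, resting on nothing. The light tins (under 3.5 N on the desk) upright (0.1 rad), let go, at rest, within 40 mm of their start (all of step 1 and ((height (world z) of tin_1_center above 0.135 m and angle between tin_1's own z axis and vertical below 0.35 rad and contact force between tin_1 and the fingers above 1 N and contact force between tin_1 and riser below 0.1 N and contact force between tin_2 and table between 0.5 and 3.5 N and contact force between tin_3 and table between 0.5 and 3.5 N and linear speed of tin_1 below 0.05 m/s and distance of each of tin_2_center, tin_3_center from where it was at the start of the episode below 0.04 m and angle between each of tin_2, tin_3's own z axis and vertical below 0.1 rad and linear speed of each of tin_2, tin_3 below 0.03 m/s and contact force between each of tin_2, tin_3 and the fingers below 0.05 N) or (height (world z) of tin_2_center above 0.135 m and angle between tin_2's own z axis and vertical below 0.35 rad and contact force between tin_2 and the fingers above 1 N and contact force between tin_2 and riser below 0.1 N and contact force between tin_1 and table between 0.5 and 3.5 N and contact force between tin_3 and table between 0.5 and 3.5 N and linear speed of tin_2 below 0.05 m/s and distance of each of tin_1_center, tin_3_center from where it was at the start of the episode below 0.04 m and angle between each of tin_1, tin_3's own z axis and vertical below 0.1 rad and linear speed of each of tin_1, tin_3 below 0.03 m/s and contact force between each of tin_1, tin_3 and the fingers below 0.05 N) or (height (world z) of tin_3_center above 0.135 m and angle between tin_3's own z axis and vertical below 0.35 rad and contact force between tin_3 and the fingers above 1 N and contact force between tin_3 and riser below 0.1 N and contact force between tin_1 and table between 0.5 and 3.5 N and contact force between tin_2 and table between 0.5 and 3.5 N and linear speed of tin_3 below 0.05 m/s and distance of each of tin_1_center, tin_2_center from where it was at the start of the episode below 0.04 m and angle between each of tin_1, tin_2's own z axis and vertical below 0.1 rad and linear speed of each of tin_1, tin_2 below 0.03 m/s and contact force between each of tin_1, tin_2 and the fingers below 0.05 N))); the arm keeps its last pose, push and grip.
It fails at once if another thing on the desk is pushed more than 40 mm from its place (distance of any of stapler, notes, tape, calculator, mug, pen_cup, cactus from where it was at the start of the episode above 0.04 m).
It fails at once if a tin is tipped over (angle between any of tin_1, tin_2, tin_3's own z axis and vertical above 0.8 rad).
It also fails if it takes over 72 s, if anything falls off the work surface, if the arm or the gripper's body presses on something with over 40 N, if the wrist force passes 120 N, or if a joint passes its speed limit or range.

ROBOT

A 7-joint arm with a two-finger parallel gripper is mounted at the origin on the work surface. World frame = base frame: x ahead of the robot, y to its left, z up, the work surface at z = 0. Lengths are in m, angles in rad, forces in N, time in s.
With the tool pointing down it reaches from about 0.425 to 0.925 m from the base axis. Payload 6.8 kg.
Tool frame: the origin (TCP) lies midway between the tips of the shut fingers; the grasp point (between the pads) lies 19 mm behind it; z points along the fingers, y is the direction in which the jaws open and shut (so a half turn about z gives the same grasp; the last joint's range is limited). The gripper opens to 85 mm and grips with 20 to 120 N. Pads are 22 mm wide; open, the fingers measure 114 mm over their backs; the gripper's body (76 mm by 85 mm) begins 54 mm behind the grasp point. The pads swing forward as they close: fully open they stand 13 mm farther back than shut.
Start: joints at [1.094, 0.477, 0.022, 1.555, -0.011, 1.109, -0.083], TCP at [0.243, -0.63, 0.231] pointing down, gripper open.
Joint ranges: [-2.96, 2.96], [-0.34, 2.1], [-1.41, 1.46], [0.24, 2.44], [-1.37, 4.51], [0.17, 1.92], [-2.96, 2.96]. Speed limits (rad/s): [2.39, 2.39, 3.14, 3.14, 3.14, 3.14, 3.14].

INTERFACE

Orientations are given as a rotation vector (axis times angle).
In Python, from bench import r gives the robot as it stands. The module is installed in compiled form; this text tells all that it offers.
- The arm moves only by the tool apply_moves, never from a script. Its argument "plan" is a list that holds one entry, the list of rows, each a list of 7 numbers: the turn, a rotation vector about the tool's x, y, z scaled (see below), then the shift along the tool's x, y, z scaled (see below), then the closure, from -1 (fully open) to 1 (shut). In form: [[[wx, wy, wz, tx, ty, tz, grip], ...]]. A call has 1 to 12 rows; each row is the pose to reach, as a shift and turn from the pose commanded when the call began, along the tool's axes at that moment, turning the shorter way round; what a row does not reach only later rows make up. The controller multiplies each number of a shift by 0.4 m and each number of a turn by 180 degrees. A row lasts 1/12 s, in which the tool goes at most 41.7 mm and 7.16 degrees, less where a joint would pass 70% of its speed; a pose out of reach is approached as far as the arm can. A call with a number of a shift or a turn outside -1 to 1 is refused whole. A call with a gripper value outside its range is refused whole. The fingers move at their own pace and stop on an object; "force" is the grip in N (left out, the last holds). Time passes only in rows, so rows that repeat a pose let the fingers close. It gives the time, the measured TCP pose, the force and the opening at its end, in the units of the state.
- r.get_obs(): the state, without advancing time (a new reading comes with each control period).
- r.grab_frame(name): name is "side" or "top"; returns a dict with "pixels" (420x560x3 uint8, blue, green, red), "fx", "fy", "cx", "cy" (pixels), "pose" (4x4, takes a point from camera to world coordinates). Camera axes: x right, y up, looking along -z (the intrinsics and any distortion apply to the point x, -y, -z); pixel columns grow to the right and rows downward; lengths in m; the calibration is good to about 2 mm. A picture is of the moment at which its call begins. There is no depth.
- r.hand_in(): hands the job in, once; it reports no verdict.
The state is a dict: "clock": time; "joints": joint angles; "qvel": joint speeds; "tau": joint torques, N m; "tcp_pos": TCP position; "orientation": TCP orientation; "contact_force": force on the tool from outside, world axes, zero at the start; "moment": the same for the moment, N m; "grip_width": finger opening in m.
Only numpy, scipy, OpenCV 4.12 (cv2) and the standard library are available. Lean on these libraries where they do the work, as an engineer would, in place of code of your own. Each camera call takes 0.05 s, during which the arm holds its last target. There are 200 camera calls.

## Working session

There is one attempt and no reset: what is moved stays moved. The work goes in short steps, Python scripts to look and compute and a tool call to move; the robot and the scene stay as the last step left them, time stands still between calls to the robot, and variables do not carry over. Pictures are saved under pics/ and viewed, on a budget of 10 in all, crops included, one or two more only if the job needs it, and the job is handed in when it is done.

Besides the shell and the picture viewer there is one more tool, called as name([rows], argument=value, ...), one row to a line, values as JSON. apply_moves: Moves the arm, as the interface text tells. Its arguments: {"type":"object","properties":{"plan":{"type":"array","items":{"type":"array","items":{"type":"array","items":{"type":"number","minimum":-1,"maximum":1}}}},"force":{"type":"number"}},"required":["plan"]}

```bash
mkdir -p pics
cat > h.py <<'E'
import numpy as np, cv2
from scipy.spatial.transform import Rotation as R
from bench import r
def snap(n,f):
    d=r.grab_frame(n); cv2.imwrite('pics/'+f,d['pixels']); np.savez('pics/'+f+'.npz',**{k:v for k,v in d.items()}); return d
def load(f): return np.load('pics/'+f+'.npz',allow_pickle=True)
def ray(d,u,v):
    P=np.array(d['pose']); dd=P[:3,:3]@np.array([(u-d['cx'])/d['fx'],-(v-d['cy'])/d['fy'],-1]); return P[:3,3],dd
def at_z(d,u,v,z):
    o,dd=ray(d,u,v); return o+dd*(z-o[2])/dd[2]
def proj(d,p):
    P=np.array(d['pose']); q=P[:3,:3].T@(np.asarray(p)-P[:3,3]); return d['cx']+d['fx']*q[0]/-q[2], d['cy']-d['fy']*q[1]/-q[2]
def tri(d1,uv1,d2,uv2):
    A=np.zeros((3,3));b=np.zeros(3)
    for d,uv in((d1,uv1),(d2,uv2)):
        o,k=ray(d,*uv);k=k/np.linalg.norm(k);M=np.eye(3)-np.outer(k,k);A+=M;b+=M@o
    return np.linalg.solve(A,b)
def st():
    o=r.get_obs()
    for k in('clock','joints','tcp_pos','orientation','contact_force','moment','grip_width'):print(k,np.round(o[k],4))
    print(np.round(R.from_rotvec(o['orientation']).as_matrix(),3)); return o
E
python3 - <<'E'
from h import *
for n in('top','side'):
    d=snap(n,n+'1.png'); print({k:np.round(d[k],3) for k in d if k!='pixels'})
st()
E
```

```text
{'fx': np.float64(526.024), 'fy': np.float64(526.024), 'cx': np.float64(273.603), 'cy': np.float64(202.644), 'pose': array([[-0.01 ,  0.987, -0.158,  0.338],
       [-1.   , -0.011, -0.007,  0.012],
       [-0.008,  0.158,  0.987,  1.494],
       [ 0.   ,  0.   ,  0.   ,  1.   ]])}
{'fx': np.float64(493.713), 'fy': np.float64(493.713), 'cx': np.float64(279.787), 'cy': np.float64(203.336), 'pose': array([[-0.943,  0.238, -0.232,  0.216],
       [-0.332, -0.668,  0.666,  0.995],
       [ 0.003,  0.706,  0.709,  1.159],
       [ 0.   ,  0.   ,  0.   ,  1.   ]])}
clock 0.1
joints [ 1.0939  0.4777  0.0223  1.5563 -0.0115  1.1093 -0.0831]
tcp_pos [ 0.2431 -0.6291  0.2304]
orientation [-3.0868e+00 -5.7580e-01  6.0000e-04]
contact_force [-0.7027 -0.5325 -0.094 ]
moment [0.0341 0.0201 0.0086]
grip_width 0.0854
[[ 0.933  0.361 -0.001]
 [ 0.361 -0.933  0.001]
 [-0.    -0.002 -1.   ]]
```

View pics/top1.png

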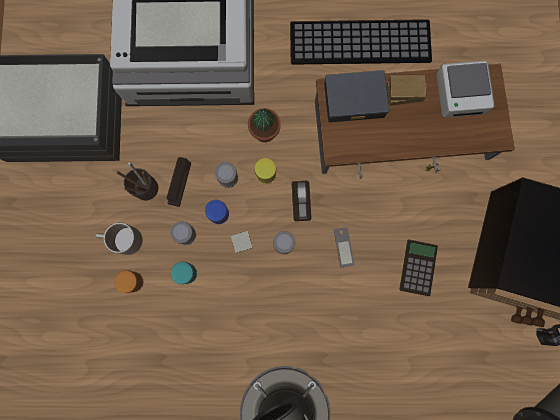

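View pics/side1.png

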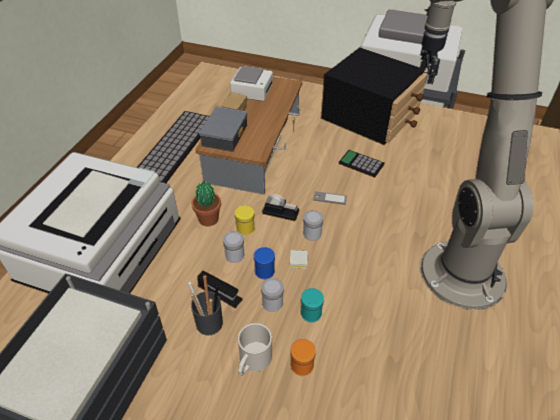

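Top view: the grey tins are at (227,173), (182,232) and (284,242). The tag is at (344,247), the free hook near (360,170) and the key hook near (433,165). Next I'll zoom in on the tag and hook.

Run:
```python
from h import *
t=cv2.imread('pics/top1.png');s=cv2.imread('pics/side1.png')
def c(i,u,v,w,h,k): return cv2.resize(i[v:v+h,u:u+w],None,fx=k,fy=k,interpolation=cv2.INTER_CUBIC)
a=np.hstack([c(t,325,150,50,37,8),c(t,325,220,50,37,8)])
b=np.hstack([c(s,260,120,50,37,8),c(s,305,180,50,37,8)])
cv2.imwrite('pics/z1.png',np.vstack([a,b]))
```

```text
(no output)
```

View pics/z1.png

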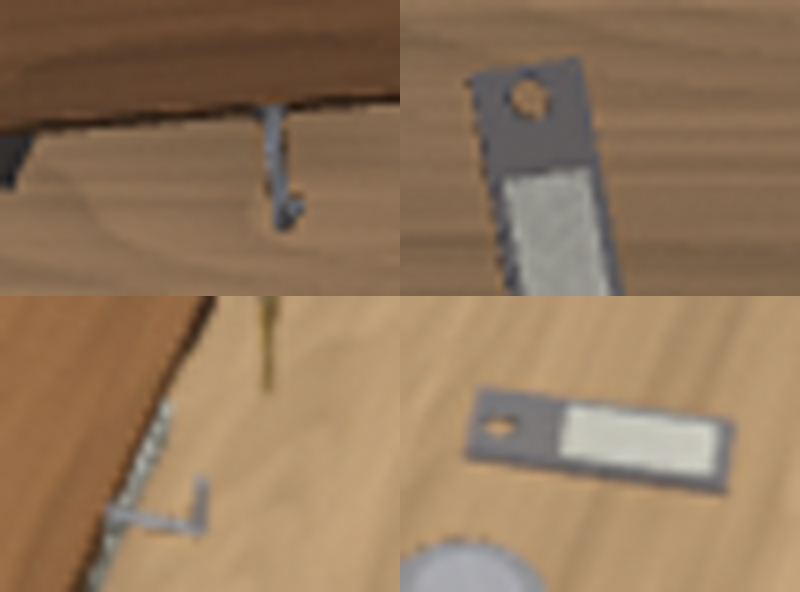

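The crop gives the eye at top (341,232). The hook tip is at top (362.1,175.6) and side (285,142.6), the corner at side (285,149) and the root at side (274,147).

Run:
```python
from h import *
T=load('top1.png');S=load('side1.png')
print('tip',tri(T,(362.1,175.6),S,(285,142.6)), at_z(T,362.1,175.6,.169),at_z(S,285,142.6,.169))
print('corner',tri(T,(360.5,178.1),S,(285.2,149)),at_z(T,360.5,178.1,.144),at_z(S,285.2,149,.144))
print('root',tri(T,(358.7,163.7),S,(274,147)),at_z(T,358.7,163.7,.141),at_z(S,274,147,.141))
a,b=at_z(T,326,166.5,.15),at_z(T,514,151,.15); print('edge',a,b,'yaw of edge normal',np.arctan2(b[0]-a[0],-(b[1]-a[1])))
q=[(305+(u-400)/8,180+(v-296)/8) for u,v in((485,390),(735,422),(722,492),(468,460))]
P=[at_z(S,*x,.006) for x in q];c=np.mean(P,0);print('tag c side',c,np.round(P,3))
print('eye',at_z(T,341,232.2,.005),at_z(S,305+(500-400)/8,180+(425-296)/8,.005))
# top contour of tag
im=cv2.imread('pics/top1.png').astype(int);m=((im.max(2)-im.min(2)<28)&(im.max(2)>60)).astype(np.uint8)
roi=np.zeros_like(m);roi[220:275,325:365]=m[220:275,325:365]
cs,_=cv2.findContours(roi,0,1);k=max(cs,key=cv2.contourArea);box=cv2.minAreaRect(k);print(box)
bp=[at_z(T,*x,.006) for x in cv2.boxPoints(box)];print(np.round(bp,3),np.mean(bp,0))
# tins: lid ellipse in each
for n,D,seeds in(('top',T,((227,173),(182,232),(284,242))),('side',S,((234,240),(272,287),(313,218)))):
    im=D['pixels'].astype(int);m=((im.max(2)-im.min(2)<30)&(im.max(2)>95)).astype(np.uint8)
    for s in seeds:
        roi=np.zeros_like(m);u,v=s;roi[v-18:v+19,u-17:u+18]=m[v-18:v+19,u-17:u+18]
        cs,_=cv2.findContours(roi,0,1);k=max(cs,key=cv2.contourArea);e=cv2.fitEllipse(k) if len(k)>5 else 0
        print(n,s,cv2.boundingRect(k),np.round(e[0],1),np.round(e[1],1),at_z(D,*e[0],.076 if n=='top' else .038))
```

```text
tip [ 0.61788065 -0.20693761  0.16505986] [ 0.61702664 -0.20629061  0.169     ] [ 0.61631144 -0.20217199  0.169     ]
corner [ 0.61678056 -0.20679415  0.13901338] [ 0.61567208 -0.20599946  0.144     ] [ 0.61490488 -0.20091853  0.144     ]
root [ 0.65495142 -0.20337216  0.13979654] [ 0.65500584 -0.20312895  0.141     ] [ 0.65408398 -0.20194152  0.141     ]
edge [ 0.6463855  -0.11607112  0.15      ] [ 0.68225799 -0.60895918  0.15      ] yaw of edge normal 0.07265209759780902
tag c side [ 0.44353506 -0.16886883  0.006     ] [[ 0.498 -0.182  0.006]
 [ 0.394 -0.198  0.006]
 [ 0.389 -0.156  0.006]
 [ 0.493 -0.139  0.006]]
eye [ 0.48831303 -0.16765333  0.005     ] [ 0.4864556  -0.16457028  0.005     ]
((343.676025390625, 246.96800231933594), (38.99702835083008, 14.400279998779297), 79.69515228271484)
[[ 0.497 -0.145  0.006]
 [ 0.504 -0.186  0.006]
 [ 0.396 -0.202  0.006]
 [ 0.389 -0.162  0.006]] [ 0.44660482 -0.17379365  0.006     ]
top (227, 173) (215, 162, 21, 21) [224.9 172. ] [19.8 20.5] [0.65113633 0.15593868 0.076     ]
top (182, 232) (170, 221, 22, 22) [180.4 231.6] [20.3 21.1] [0.48717574 0.27571987 0.076     ]
top (284, 242) (273, 231, 22, 22) [283.5 241.5] [20.5 21.5] [ 0.4575842  -0.00324911  0.076     ]
side (234, 240) (223, 232, 21, 27) [233.5 245.3] [20.1 30.1] [0.65406385 0.15164769 0.038     ]
side (272, 287) (261, 276, 23, 30) [272.1 292. ] [22.4 30.9] [0.49000396 0.26875321 0.038     ]
side (313, 218) (303, 211, 20, 26) [312.7 223.9] [19.  29.2] [ 0.45818944 -0.00898848  0.038     ]
```

```bash
cat >> h.py <<'E'
def go(*wps):
    "wps: (x,y,z,yaw) tool down, tool-x at yaw -> scaled numbers"
    o=r.get_obs();M=R.from_rotvec(o['orientation']).as_matrix();p=np.array(o['tcp_pos'])
    for x,y,z,w in wps:
        G=R.from_euler('z',w).as_matrix()@np.diag([1,-1,-1.])
        print((x,y,z,w),'->',np.round(R.from_matrix(M.T@G).as_rotvec()/np.pi,4),np.round(M.T@(np.array([x,y,z])-p)/.4,4))
E
python3 -c "
from h import *
go((.25,-.4,.23,.154),(.34,-.26,.2,.154),(.43,-.174,.1,.154))"
```

```text
(0.25, -0.4, 0.23, 0.154) -> [-0.0005  0.0001  0.0684] [ 0.2225 -0.5281  0.0019]
(0.34, -0.26, 0.2, 0.154) -> [-0.0005  0.0001  0.0684] [ 0.5586 -0.7733  0.0773]
(0.43, -0.174, 0.1, 0.154) -> [-0.0005  0.0001  0.0684] [ 0.846  -0.8924  0.3274]
```

apply_moves([
  [[0, 0, 0.0342, 0.04, -0.09, 0, -0.3], [0, 0, 0.0684, 0.08, -0.18, 0, -0.3], [0, 0, 0.0684, 0.12, -0.27, 0, -0.3], [0, 0, 0.0684, 0.16, -0.36, 0, -0.3], [0, 0, 0.0684, 0.19, -0.44, 0, -0.3], [0, 0, 0.0684, 0.223, -0.528, 0, -0.3], [0, 0, 0.0684, 0.3, -0.585, 0.02, -0.3], [0, 0, 0.0684, 0.39, -0.65, 0.04, -0.3], [0, 0, 0.0684, 0.475, -0.71, 0.06, -0.3], [0, 0, 0.0684, 0.5586, -0.773, 0.077, -0.3], [0, 0, 0.0684, 0.64, -0.81, 0.11, -0.3], [0, 0, 0.0684, 0.69, -0.835, 0.17, -0.3]],
], force=20)

```text
clock: 1.1
tcp_pos: [0.3842, -0.2157, 0.1648]
orientation: [3.13, 0.247, 0.009]
contact_force: [1.5, -0.3, 0.8]
grip_width: 0.055
```

```bash
python3 -c "
from h import *
st();go((.43,-.174,.03,.154),(.43,-.174,.012,.154))"
```

```text
clock 1.1
joints [ 0.5641  0.1865 -0.2144  2.152   0.0539  0.8023 -1.0972]
tcp_pos [ 0.3842 -0.2157  0.1648]
orientation [3.1301 0.2471 0.0086]
contact_force [ 1.4983 -0.268   0.8325]
moment [-0.0602 -0.0767 -0.0212]
grip_width 0.055
[[ 0.988  0.157  0.006]
 [ 0.157 -0.988 -0.001]
 [ 0.005  0.002 -1.   ]]
(0.43, -0.174, 0.03, 0.154) -> [ 0.0007 -0.0017  0.0011] [ 0.1277 -0.0857  0.3374]
(0.43, -0.174, 0.012, 0.154) -> [ 0.0007 -0.0017  0.0011] [ 0.1274 -0.0858  0.3824]
```

apply_moves([
  [[0, 0, 0, 0.04, -0.03, 0.07, -0.3], [0, 0, 0, 0.08, -0.06, 0.14, -0.3], [0, 0, 0, 0.128, -0.086, 0.21, -0.3], [0, 0, 0, 0.128, -0.086, 0.27, -0.3], [0, 0, 0, 0.128, -0.086, 0.32, -0.3], [0, 0, 0, 0.128, -0.086, 0.35, -0.3], [0, 0, 0, 0.128, -0.086, 0.365, -0.3], [0, 0, 0, 0.128, -0.086, 0.37, -0.3], [0, 0, 0, 0.128, -0.086, 0.375, -0.3], [0, 0, 0, 0.128, -0.086, 0.38, -0.3], [0, 0, 0, 0.128, -0.086, 0.385, -0.3], [0, 0, 0, 0.128, -0.086, 0.385, -0.3]],
])

```text
clock: 2.1
tcp_pos: [0.426, -0.177, 0.0097]
orientation: [3.132, 0.241, 0.001]
contact_force: [-0.3, 0.1, -0.1]
grip_width: 0.0556
```

```bash
python3 -c "
from h import *
st();go((.43,-.174,.004,.154),(.43,-.174,.002,.154))
t=snap('top','t2.png')['pixels'];s=snap('side','s2.png')['pixels']
c=lambda i,u,v:cv2.resize(i[v:v+75,u:u+100],None,fx=4,fy=4,interpolation=2)
cv2.imwrite('pics/z2.png',np.hstack([c(t,290,205),c(s,290,150)]))"
```

```text
clock 2.1
joints [ 0.4056  0.4972 -0.177   2.2008  0.192   0.4566 -1.3401]
tcp_pos [ 0.426  -0.177   0.0097]
orientation [3.1319e+00 2.4100e-01 1.3000e-03]
contact_force [-0.3376  0.1249 -0.1436]
moment [-0.0198  0.044  -0.0129]
grip_width 0.0556
[[ 0.988  0.153  0.001]
 [ 0.153 -0.988 -0.   ]
 [ 0.001  0.    -1.   ]]
(0.43, -0.174, 0.004, 0.154) -> [ 0.0001 -0.0002 -0.0001] [ 0.011  -0.0058  0.0142]
(0.43, -0.174, 0.002, 0.154) -> [ 0.0001 -0.0002 -0.0001] [ 0.011  -0.0058  0.0192]
```

View pics/z2.png

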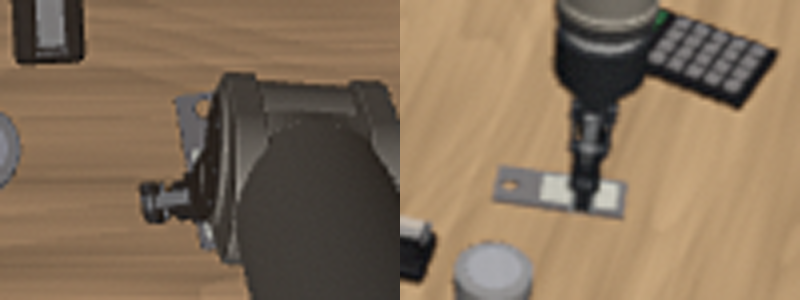

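The fingers straddle the tag behind its centre. I'll go down gently.

apply_moves([
  [[0, 0, 0, 0, -0.006, 0.003, -0.1], [0, 0, 0, 0, -0.006, 0.006, -0.1], [0, 0, 0, 0, -0.006, 0.009, -0.1], [0, 0, 0, 0, -0.006, 0.012, -0.1], [0, 0, 0, 0, -0.006, 0.014, -0.1], [0, 0, 0, 0, -0.006, 0.016, -0.1], [0, 0, 0, 0, -0.006, 0.018, -0.1], [0, 0, 0, 0, -0.006, 0.02, -0.1], [0, 0, 0, 0, -0.006, 0.02, -0.1]],
])

```text
clock: 2.95
tcp_pos: [0.4252, -0.1744, 0.0011]
orientation: [-3.132, -0.241, 0.0]
contact_force: [0.2, -0.3, 0.8]
grip_width: 0.0467
```

apply_moves([
  [[0, 0, 0, 0, 0, 0.002, -0.1], [0, 0, 0, 0, 0, 0.004, -0.1], [0, 0, 0, 0, 0, 0.005, -0.1], [0, 0, 0, 0, 0, 0.005, -0.1]],
])

```text
clock: 3.28
tcp_pos: [0.4253, -0.1744, -0.0008]
orientation: [-3.132, -0.241, 0.0]
contact_force: [-0.8, 1.3, 0.3]
grip_width: 0.047
```

No contact with the desk, so I'll close on the tag.

apply_moves([
  [[0, 0, 0, 0, 0, 0, 0.1], [0, 0, 0, 0, 0, 0, 0.2], [0, 0, 0, 0, 0, 0, 0.3], [0, 0, 0, 0, 0, 0, 0.3], [0, 0, 0, 0, 0, 0, 0.3], [0, 0, 0, 0, 0, 0, 0.3], [0, 0, 0, 0, 0, -0.004, 0.3], [0, 0, 0, 0, 0, -0.01, 0.3], [0, 0, 0, 0, 0, -0.02, 0.3], [0, 0, 0, 0, 0, -0.04, 0.3], [0, 0, 0, 0, 0, -0.07, 0.3], [0, 0, 0, 0, 0, -0.1, 0.3]],
])

```text
clock: 4.28
tcp_pos: [0.4252, -0.1743, 0.0401]
orientation: [-3.132, -0.242, 0.001]
contact_force: [-0.2, 0.6, -0.7]
grip_width: 0.0396
```

```bash
python3 -c "
from h import *
st();go((.47,-.19,.21,.073),(.5,-.2,.21,.073))"
```

```text
clock 4.2833
joints [ 0.4204  0.4358 -0.1992  2.1929  0.1667  0.5269 -1.322 ]
tcp_pos [ 0.4252 -0.1743  0.0401]
orientation [-3.1321e+00 -2.4150e-01  6.0000e-04]
contact_force [-0.226   0.5799 -0.7306]
moment [-0.003   0.0068  0.0143]
grip_width 0.0396
[[ 0.988  0.153 -0.   ]
 [ 0.153 -0.988  0.   ]
 [-0.    -0.    -1.   ]]
(0.47, -0.19, 0.21, 0.073) -> [-0.0001  0.0001  0.0258] [ 0.1046  0.0559 -0.4249]
(0.5, -0.2, 0.21, 0.073) -> [-0.0001  0.0001  0.0258] [ 0.1749  0.0921 -0.4249]
```

apply_moves([
  [[0, 0, 0, 0, 0, -0.08, 0.3], [0, 0, 0, 0.01, 0.01, -0.16, 0.3], [0, 0, 0.013, 0.04, 0.03, -0.24, 0.3], [0, 0, 0.026, 0.08, 0.06, -0.31, 0.3], [0, 0, 0.026, 0.12, 0.08, -0.36, 0.3], [0, 0, 0.026, 0.16, 0.1, -0.39, 0.3], [0, 0, 0.026, 0.2, 0.12, -0.4, 0.3], [0, 0, 0.026, 0.23, 0.129, -0.4, 0.3], [0, 0, 0.026, 0.23, 0.129, -0.4, 0.3], [0, 0, 0.026, 0.23, 0.129, -0.4, 0.3]],
])

```text
clock: 5.12
tcp_pos: [0.524, -0.211, 0.1995]
orientation: [-3.139, -0.114, 0.0]
contact_force: [-1.1, 0.8, -0.9]
grip_width: 0.0393
```

```bash
python3 -c "
from h import *
st();go((.554,-.209,.20,.073))
t=snap('top','t3.png')['pixels'];s=snap('side','s3.png')['pixels']
c=lambda i,u,v:cv2.resize(i[v:v+75,u:u+50],None,fx=8,fy=8,interpolation=2)
cv2.imwrite('pics/z3.png',np.hstack([c(t,330,145),c(s,265,100)]))"
```

```text
clock 5.1167
joints [ 0.4409  0.3406 -0.2088  1.8445  0.084   0.9653 -1.3023]
tcp_pos [ 0.524  -0.211   0.1995]
orientation [-3.1392e+00 -1.1400e-01  3.0000e-04]
contact_force [-1.0906  0.8395 -0.9187]
moment [ 0.0454 -0.0098 -0.0045]
grip_width 0.0393
[[ 0.997  0.073 -0.   ]
 [ 0.073 -0.997  0.   ]
 [-0.    -0.    -1.   ]]
(0.554, -0.209, 0.2, 0.073) -> [-0.0001  0.0001 -0.0001] [ 0.0752  0.0005 -0.0012]
```

View pics/z3.png

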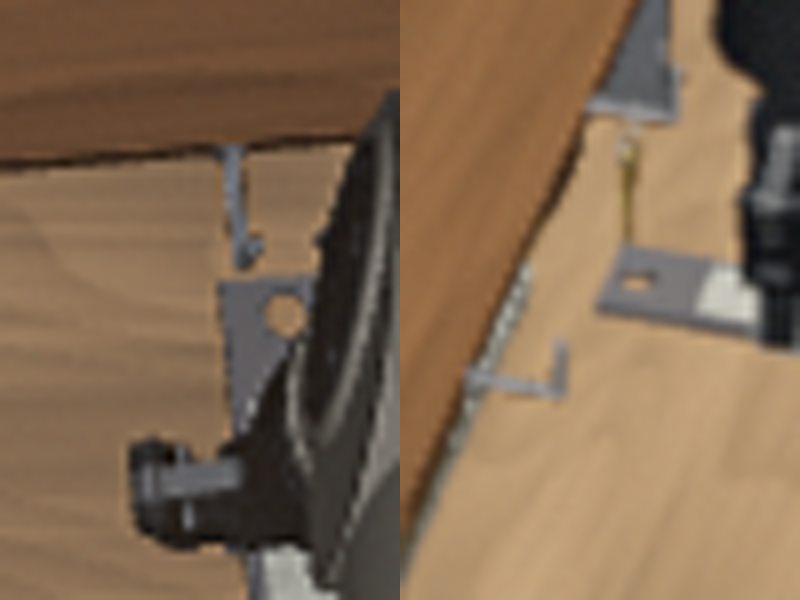

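Eye at top (366,184.4) and side (294.75,135.1). The tip is unchanged at top (362,175.4) and side (285.1,142.7).

```bash
python3 -c "
from h import *
T=load('t3.png');S=load('s3.png')
for a,b in(((366,184.4),(294.75,135.1)),((362,175.6),(285.1,143))):
  print(tri(T,a,S,b),[at_z(T,*a,z)for z in(.2035,.168)],[at_z(S,*b,z)for z in(.2035,.168)])"
```

```text
[ 0.58717483 -0.20999345  0.2010887 ] [array([ 0.58723464, -0.20950211,  0.2035    ]), array([ 0.59409958, -0.21560797,  0.168     ])] [array([ 0.58569963, -0.20694552,  0.2035    ]), array([ 0.59943603, -0.2516183 ,  0.168     ])]
[ 0.61788046 -0.20698984  0.1634863 ] [array([ 0.60975599, -0.20034504,  0.2035    ]), array([ 0.61724039, -0.20619903,  0.168     ])] [array([ 0.60141706, -0.15865046,  0.2035    ]), array([ 0.61573767, -0.20152813,  0.168     ])]
```

apply_moves([
  [[0, 0, 0, 0.02, -0.001, 0, 0.3], [0, 0, 0, 0.04, -0.003, 0, 0.3], [0, 0, 0, 0.06, -0.005, 0, 0.3], [0, 0, 0, 0.0755, -0.005, 0, 0.3], [0, 0, 0, 0.0755, -0.005, 0, 0.3], [0, 0, 0, 0.0755, -0.005, 0.02, 0.3], [0, 0, 0, 0.0755, -0.005, 0.04, 0.3], [0, 0, 0, 0.0755, -0.005, 0.055, 0.3], [0, 0, 0, 0.0755, -0.005, 0.07, 0.3], [0, 0, 0, 0.0755, -0.005, 0.08, 0.3], [0, 0, 0, 0.0755, -0.005, 0.085, 0.3], [0, 0, 0, 0.0755, -0.005, 0.085, 0.3]],
])

```text
clock: 6.22
tcp_pos: [0.5538, -0.2071, 0.1647]
orientation: [-3.139, -0.113, 0.001]
contact_force: [-0.6, -0.3, -0.4]
grip_width: 0.0391
```

```bash
python3 -c "
from h import *
st()
t=snap('top','t4.png')['pixels'];s=snap('side','s4.png')['pixels']
c=lambda i,u,v:cv2.resize(i[v:v+60,u:u+40],None,fx=10,fy=10,interpolation=2)
cv2.imwrite('pics/z4.png',np.hstack([c(t,340,145),c(s,265,115)]))"
```

```text
clock 6.2167
joints [ 0.4112  0.4209 -0.2045  1.8139  0.1046  0.9182 -1.3383]
tcp_pos [ 0.5538 -0.2071  0.1647]
orientation [-3.1392e+00 -1.1320e-01  1.5000e-03]
contact_force [-0.631  -0.2657 -0.3606]
moment [0.0541 0.0194 0.0325]
grip_width 0.0391
[[ 0.997  0.072 -0.001]
 [ 0.072 -0.997  0.   ]
 [-0.001 -0.    -1.   ]]
```

View pics/z4.png

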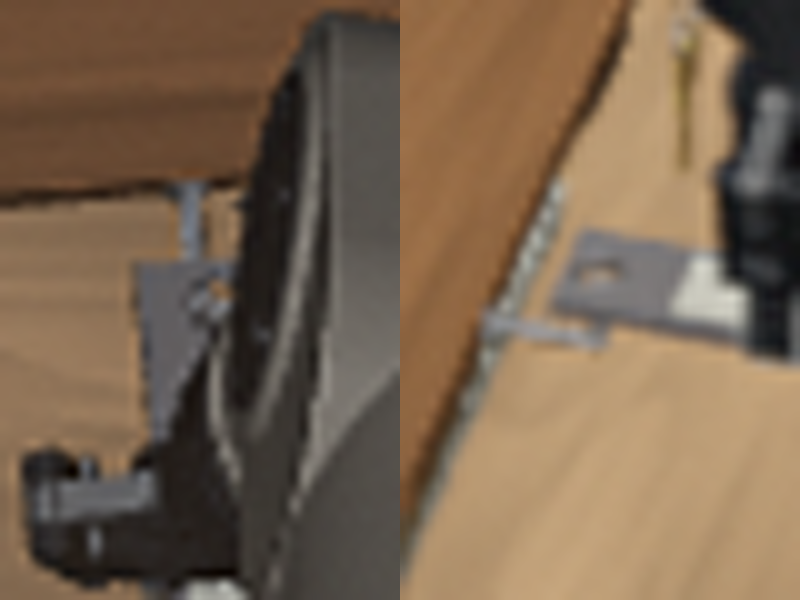

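Hook tip is just inside the eye, about 2 mm to its +y side. I'll shift slightly and lower.

apply_moves([
  [[0, 0, 0, 0, -0.004, 0, 0.3], [0, 0, 0, 0, -0.004, 0.008, 0.3], [0, 0, 0, 0, -0.004, 0.016, 0.3], [0, 0, 0, 0, -0.004, 0.024, 0.3], [0, 0, 0, 0, -0.004, 0.032, 0.3], [0, 0, 0, 0, -0.004, 0.04, 0.3], [0, 0, 0, 0, -0.004, 0.045, 0.3], [0, 0, 0, 0, -0.004, 0.045, 0.3]],
])

```text
clock: 6.98
tcp_pos: [0.5537, -0.2054, 0.1466]
orientation: [-3.139, -0.114, 0.002]
contact_force: [-0.3, -0.0, -1.2]
grip_width: 0.039
```

```bash
python3 -c "
from h import *
st()
t=snap('top','t5.png')['pixels'];s=snap('side','s5.png')['pixels']
c=lambda i,u,v:cv2.resize(i[v:v+60,u:u+40],None,fx=10,fy=10,interpolation=2)
cv2.imwrite('pics/z5.png',np.hstack([c(t,340,145),c(s,265,115)]))"
```

```text
clock 6.9833
joints [ 0.4066  0.4415 -0.2027  1.8298  0.1115  0.8823 -1.3467]
tcp_pos [ 0.5537 -0.2054  0.1466]
orientation [-3.1392e+00 -1.1350e-01  1.5000e-03]
contact_force [-0.2771 -0.0272 -1.1542]
moment [-0.0041  0.0007  0.0013]
grip_width 0.039
[[ 0.997  0.072 -0.001]
 [ 0.072 -0.997  0.   ]
 [-0.001 -0.    -1.   ]]
```

View pics/z5.png

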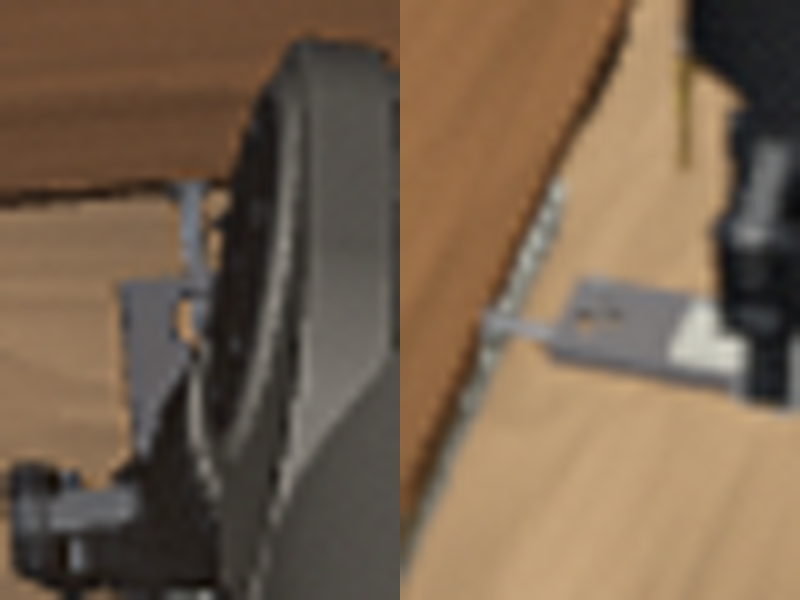

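The hook wire now passes through the eye in both views. Releasing and retreating upward.

apply_moves([
  [[0, 0, 0, 0, 0, 0, -0.3], [0, 0, 0, 0, 0, 0, -0.6], [0, 0, 0, 0, 0, 0, -0.6], [0, 0, 0, 0, 0, 0, -0.6], [0, 0, 0, 0, 0, 0, -0.6], [0, 0, 0, 0, 0, 0, -0.6], [0, 0, 0, 0, 0, -0.05, -0.6], [0, 0, 0, 0, 0, -0.12, -0.6], [0, 0, 0, 0, 0, -0.2, -0.6], [0, 0, 0, -0.08, 0, -0.25, -0.8], [0, 0, 0, -0.16, 0, -0.25, -1], [0, 0, 0, -0.24, 0, -0.25, -1]],
])

```text
clock: 8.08
tcp_pos: [0.4583, -0.2126, 0.2488]
orientation: [3.138, 0.114, 0.005]
contact_force: [-1.8, -0.5, 0.1]
grip_width: 0.0854
```

```bash
python3 -c "
from h import *
st();go((.43,-.05,.2,-1.0))
t=snap('top','t6.png')['pixels'];s=snap('side','s6.png')['pixels']
c=lambda i,u,v:cv2.resize(i[v:v+60,u:u+40],None,fx=10,fy=10,interpolation=2)
cv2.imwrite('pics/z6.png',np.hstack([c(t,340,145),c(s,265,125)]))"
```

```text
clock 8.0833
joints [ 0.4947  0.1884 -0.2089  1.925   0.0456  1.0292 -1.2319]
tcp_pos [ 0.4583 -0.2126  0.2488]
orientation [3.1382 0.1145 0.005 ]
contact_force [-1.7527 -0.4952  0.1022]
moment [0.0079 0.0139 0.0058]
grip_width 0.0854
[[ 0.997  0.073  0.003]
 [ 0.073 -0.997 -0.001]
 [ 0.003  0.001 -1.   ]]
(0.43, -0.05, 0.2, -1.0) -> [-1.000e-04 -1.200e-03  3.415e-01] [-0.0413 -0.4107  0.1214]
```

View pics/z6.png

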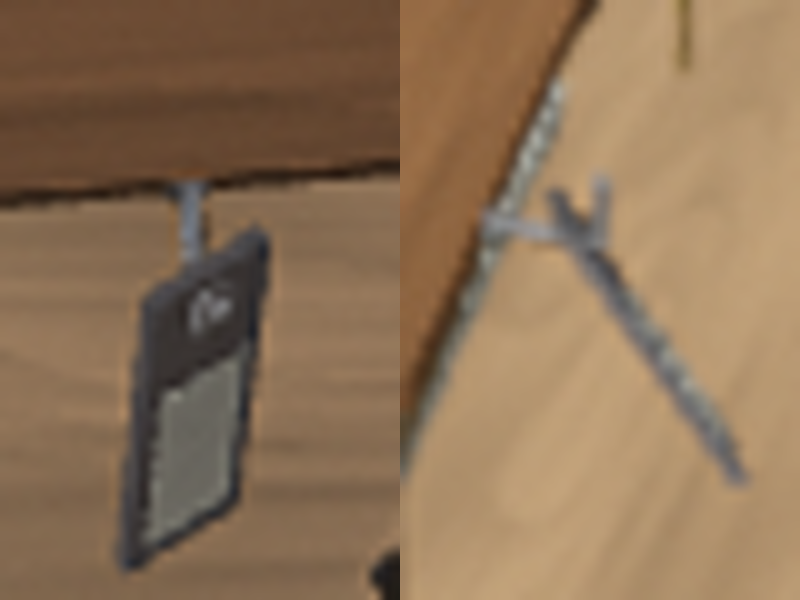

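The tag is hanging from the hook by its eye and still swinging. Next I'll fit the tins with a silhouette model in both views.

Run:
```python
from h import *
from scipy.optimize import minimize
th=np.linspace(0,6.28,60)
def sil(D,x,y,sc=4):
    pts=[];
    for z,rr in((0,.029),(.058,.030),(.076,.030)):
        for t in th: pts.append(proj(D,(x+rr*np.cos(t),y+rr*np.sin(t),z)))
    h=cv2.convexHull((np.array(pts)*256).astype(np.float32).round().astype(np.int32))
    m=np.zeros((420,560),np.uint8);cv2.fillPoly(m,[h],255,cv2.LINE_AA,8);return m/255.
for nm,p in(('A',(.458,-.005)),('B',(.488,.272)),('C',(.652,.153))):
    for k,f in(('t','top1.png'),('s','side1.png')):
        D={q:load(f)[q] for q in('pixels','fx','fy','cx','cy','pose')};im=D['pixels'].astype(int)
        m=(im.max(2)-im.min(2)<32).astype(float)
        u,v=map(int,proj(D,(*p,.038)));w=slice(v-22,v+22),slice(u-20,u+20)
        best=min(((np.abs(sil(D,p[0]+a,p[1]+b)[w]-m[w]).sum(),p[0]+a,p[1]+b) for a in np.arange(-.012,.0121,.002) for b in np.arange(-.012,.0121,.002)))
        print(nm,k,np.round(best,4),m[w].sum())
```

```text
A t [ 5.26078e+01  4.56000e-01 -3.00000e-03] 425.0
A s [ 1.757333e+02  4.580000e-01 -3.000000e-03] 593.0
B t [47.3961  0.486   0.274 ] 481.0
B s [98.9176  0.488   0.276 ] 657.0
C t [44.2941  0.65    0.155 ] 473.0
C s [91.4706  0.65    0.157 ] 549.0
```

```bash
cat >> h.py <<'E'
def heft(n=12):
    F=[]
    for _ in range(n):
        r.grab_frame('top'); o=r.get_obs(); F.append(o['contact_force'])
    F=np.array(F);print('F',F.mean(0).round(2),'sd',F.std(0).round(2),'grip',o['grip_width'],'tcp',np.round(o['tcp_pos'],4))
E
python3 -c "
from h import *
go((.457,-.003,.15,.073),(.457,-.003,.018,.073))"
```

```text
(0.457, -0.003, 0.15, 0.073) -> [ 0.0002  0.0009 -0.0015] [ 0.0455 -0.525   0.2428]
(0.457, -0.003, 0.018, 0.073) -> [ 0.0002  0.0009 -0.0015] [ 0.0465 -0.5253  0.5728]
```

apply_moves([
  [[0, 0, 0, 0.01, -0.1, 0.04, -1], [0, 0, 0, 0.02, -0.2, 0.08, -1], [0, 0, 0, 0.03, -0.3, 0.12, -1], [0, 0, 0, 0.04, -0.4, 0.17, -1], [0, 0, 0, 0.046, -0.47, 0.21, -1], [0, 0, 0, 0.046, -0.525, 0.243, -1], [0, 0, 0, 0.046, -0.525, 0.243, -1], [0, 0, 0, 0.046, -0.525, 0.243, -1], [0, 0, 0, 0.046, -0.525, 0.243, -1]],
])

```text
clock: 8.93
tcp_pos: [0.462, -0.0022, 0.1504]
orientation: [3.139, 0.113, 0.001]
contact_force: [0.6, -0.7, -0.4]
grip_width: 0.0853
```

```bash
python3 -c "
from h import *
heft(10);go((.457,-.003,.018,.073))"
```

```text
F [ 0.24  0.02 -0.21] sd [0.39 0.47 0.47] grip 0.08521085147699944 tcp [ 0.4616 -0.0019  0.1502]
(0.457, -0.003, 0.018, 0.073) -> [ 0.     -0.0001 -0.0004] [-0.0117  0.0019  0.3306]
```

Now I'll descend and grip tin A.

apply_moves([
  [[0, 0, 0, -0.011, 0.002, 0.06, -1], [0, 0, 0, -0.011, 0.002, 0.13, -1], [0, 0, 0, -0.011, 0.002, 0.2, -1], [0, 0, 0, -0.011, 0.002, 0.26, -1], [0, 0, 0, -0.011, 0.002, 0.3, -1], [0, 0, 0, -0.011, 0.002, 0.325, -1], [0, 0, 0, -0.011, 0.002, 0.33, -1], [0, 0, 0, -0.011, 0.002, 0.33, -0.7], [0, 0, 0, -0.011, 0.002, 0.33, -0.5], [0, 0, 0, -0.011, 0.002, 0.33, -0.3], [0, 0, 0, -0.011, 0.002, 0.33, 0], [0, 0, 0, -0.011, 0.002, 0.33, 0]],
], force=40)

```text
clock: 10.43
tcp_pos: [0.4581, -0.0027, 0.0196]
orientation: [3.139, 0.113, 0.004]
contact_force: [-2.3, 0.2, 5.0]
grip_width: 0.0578
```

apply_moves([
  [[0, 0, 0, 0, 0, 0, 0], [0, 0, 0, 0, 0, 0, 0], [0, 0, 0, 0, 0, -0.02, 0], [0, 0, 0, 0, 0, -0.06, 0], [0, 0, 0, 0, 0, -0.12, 0], [0, 0, 0, 0, 0, -0.18, 0], [0, 0, 0, 0, 0, -0.24, 0], [0, 0, 0, 0, 0, -0.3, 0], [0, 0, 0, 0, 0, -0.33, 0], [0, 0, 0, 0, 0, -0.33, 0], [0, 0, 0, 0, 0, -0.33, 0], [0, 0, 0, 0, 0, -0.33, 0]],
])

```text
clock: 11.43
tcp_pos: [0.4563, -0.003, 0.1496]
orientation: [3.139, 0.113, -0.002]
contact_force: [0.5, 0.0, -2.7]
grip_width: 0.0581
```

```bash
python3 -c "
from h import *
heft(12);st()"
```

```text
F [ 0.   -0.14 -2.79] sd [0.6  0.43 0.7 ] grip 0.058223813345314734 tcp [ 0.4571 -0.0027  0.15  ]
clock 12.0333
joints [ 0.1871  0.2508 -0.3612  2.1189  0.1235  0.7915 -1.7493]
tcp_pos [ 0.4571 -0.0027  0.15  ]
orientation [-3.1395e+00 -1.1350e-01  3.0000e-04]
contact_force [ 0.1445 -0.8112 -3.0804]
moment [ 0.0155 -0.0029  0.0122]
grip_width 0.0582
[[ 0.997  0.072 -0.   ]
 [ 0.072 -0.997  0.   ]
 [-0.    -0.    -1.   ]]
```

Tin A weighs about 2.7 N, so it is light. Setting it back.

apply_moves([
  [[0, 0, 0, 0, 0, 0.06, 0], [0, 0, 0, 0, 0, 0.13, 0], [0, 0, 0, 0, 0, 0.2, 0], [0, 0, 0, 0, 0, 0.25, 0], [0, 0, 0, 0, 0, 0.28, 0], [0, 0, 0, 0, 0, 0.3, 0], [0, 0, 0, 0, 0, 0.31, 0], [0, 0, 0, 0, 0, 0.318, 0], [0, 0, 0, 0, 0, 0.324, 0], [0, 0, 0, 0, 0, 0.328, 0], [0, 0, 0, 0, 0, 0.329, 0], [0, 0, 0, 0, 0, 0.329, 0]],
])

```text
clock: 13.03
tcp_pos: [0.4577, -0.0028, 0.0196]
orientation: [3.139, 0.113, 0.002]
contact_force: [-2.5, -0.3, 5.4]
grip_width: 0.0578
```

apply_moves([
  [[0, 0, 0, 0, 0, 0, -0.4], [0, 0, 0, 0, 0, 0, -0.6], [0, 0, 0, 0, 0, 0, -0.8], [0, 0, 0, 0, 0, 0, -1], [0, 0, 0, 0, 0, 0, -1], [0, 0, 0, 0, 0, -0.03, -1], [0, 0, 0, 0, 0, -0.1, -1], [0, 0, 0, 0, 0, -0.2, -1], [0, 0, 0, 0, 0, -0.3, -1], [0, 0, 0, 0, 0, -0.4, -1], [0, 0, 0, 0, 0, -0.45, -1], [0, 0, 0, 0, 0, -0.45, -1]],
])

```text
clock: 14.03
tcp_pos: [0.4603, -0.0025, 0.2034]
orientation: [3.139, 0.113, 0.015]
contact_force: [-0.0, -0.3, 0.1]
grip_width: 0.0853
```

```bash
python3 -c "
from h import *
st();go((.487,.275,.2,.073),(.487,.275,.13,.073))
s=r.grab_frame('side')['pixels'];cv2.imwrite('pics/s7.png',s[150:,150:])"
```

```text
clock 14.0333
joints [ 0.217   0.1757 -0.3843  2.0648  0.0855  0.9061 -1.7131]
tcp_pos [ 0.4603 -0.0025  0.2034]
orientation [3.1391 0.1129 0.0147]
contact_force [-0.0396 -0.3491  0.0748]
moment [ 0.0577 -0.0485  0.0054]
grip_width 0.0853
[[ 0.997  0.072  0.009]
 [ 0.072 -0.997 -0.   ]
 [ 0.009  0.001 -1.   ]]
(0.487, 0.275, 0.2, 0.073) -> [ 0.0003 -0.003  -0.0004] [ 0.1164 -0.6871  0.0091]
(0.487, 0.275, 0.13, 0.073) -> [ 0.0003 -0.003  -0.0004] [ 0.1147 -0.6873  0.1841]
```

View pics/s7.png

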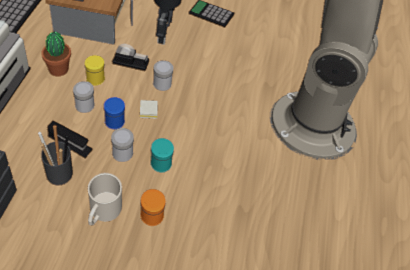

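Tin A stands upright in its place. Moving to tin B, at height first, then down.

apply_moves([
  [[0, 0, 0, 0.015, -0.09, 0, -1], [0, 0, 0, 0.03, -0.18, 0, -1], [0, 0, 0, 0.045, -0.27, 0, -1], [0, 0, 0, 0.06, -0.36, 0, -1], [0, 0, 0, 0.08, -0.45, 0, -1], [0, 0, 0, 0.1, -0.54, 0, -1], [0, 0, 0, 0.12, -0.62, 0, -1], [0, 0, 0, 0.1255, -0.67, 0.02, -1], [0, 0, 0, 0.1255, -0.6875, 0.05, -1], [0, 0, 0, 0.1255, -0.6875, 0.1, -1], [0, 0, 0, 0.1255, -0.6875, 0.125, -1], [0, 0, 0, 0.1255, -0.6875, 0.125, -1]],
])

```text
clock: 15.08
tcp_pos: [0.4852, 0.2724, 0.1445]
orientation: [3.135, 0.112, -0.01]
contact_force: [0.1, -0.1, 0.2]
grip_width: 0.0853
```

```bash
python3 -c "
from h import *
heft(3);go((.487,.275,.019,.073))"
```

```text
F [ 0.19 -0.22  0.77] sd [0.49 0.25 0.58] grip 0.08527765576576646 tcp [0.4876 0.2742 0.1485]
(0.487, 0.275, 0.019, 0.073) -> [ 0.0002  0.0001 -0.0007] [-0.0013 -0.0022  0.3238]
```

apply_moves([
  [[0, 0, 0, 0, 0, 0.06, -1], [0, 0, 0, 0, -0.001, 0.13, -1], [0, 0, 0, 0, -0.001, 0.2, -1], [0, 0, 0, 0, -0.001, 0.26, -1], [0, 0, 0, 0, -0.001, 0.3, -1], [0, 0, 0, 0, -0.001, 0.32, -1], [0, 0, 0, 0, -0.001, 0.323, -1], [0, 0, 0, 0, -0.001, 0.323, -0.7], [0, 0, 0, 0, -0.001, 0.323, -0.5], [0, 0, 0, 0, -0.001, 0.323, -0.3], [0, 0, 0, 0, -0.001, 0.323, 0], [0, 0, 0, 0, -0.001, 0.323, 0]],
])

```text
clock: 16.23
tcp_pos: [0.4884, 0.2766, 0.0211]
orientation: [-3.138, -0.114, -0.004]
contact_force: [-1.0, 0.6, 6.2]
grip_width: 0.0579
```

apply_moves([
  [[0, 0, 0, 0, 0, 0, 0], [0, 0, 0, 0, 0, 0, 0], [0, 0, 0, 0, 0, -0.02, 0], [0, 0, 0, 0, 0, -0.06, 0], [0, 0, 0, 0, 0, -0.12, 0], [0, 0, 0, 0, 0, -0.18, 0], [0, 0, 0, 0, 0, -0.24, 0], [0, 0, 0, 0, 0, -0.3, 0], [0, 0, 0, 0, 0, -0.33, 0], [0, 0, 0, 0, 0, -0.33, 0], [0, 0, 0, 0, 0, -0.33, 0], [0, 0, 0, 0, 0, -0.33, 0]],
])

```text
clock: 17.23
tcp_pos: [0.4864, 0.2746, 0.1498]
orientation: [3.138, 0.113, -0.004]
contact_force: [-0.3, -0.1, -5.7]
grip_width: 0.0577
```

```bash
python3 -c "
from h import *
heft(12);st()"
```

```text
F [-0.05  0.14 -5.16] sd [0.6  0.57 0.55] grip 0.057962151390290644 tcp [0.4873 0.2756 0.1513]
clock 17.8333
joints [-0.241   0.4246 -0.4857  1.884   0.2496  0.8927 -2.3464]
tcp_pos [0.4873 0.2756 0.1513]
orientation [ 3.1395  0.1135 -0.    ]
contact_force [-0.2972  0.53   -4.8213]
moment [ 0.052  -0.0355  0.0369]
grip_width 0.058
[[ 0.997  0.072 -0.   ]
 [ 0.072 -0.997 -0.   ]
 [-0.     0.    -1.   ]]
```

Tin B weighs about 5.2 N (0.52 kg), in the full range and well above the light maximum of 3.0 N, so it is the full one. Final visual check.

```bash
python3 -c "
from h import *
s=r.grab_frame('side')['pixels'];t=r.grab_frame('top')['pixels']
c=lambda i,u,v,w,h:cv2.resize(i[v:v+h,u:u+w],(400,600*0+300),interpolation=2)
cv2.imwrite('pics/f.png',np.vstack([np.hstack([c(s,180,100,200,150),c(s,160,220,200,150)]),np.hstack([c(t,310,120,100,75),c(t,130,130,200,150)])]))"
```

```text
(no output)
```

View pics/f.png

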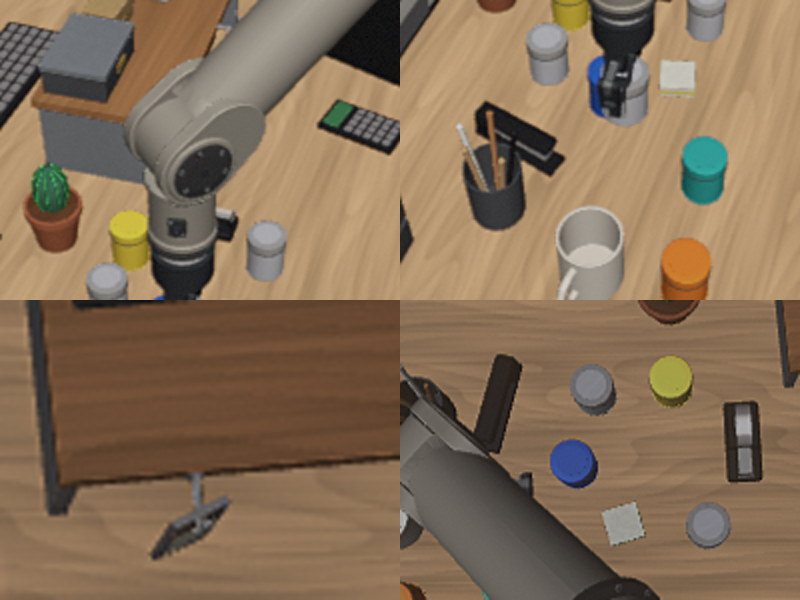

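The tag hangs near vertical on the free hook. Both light tins stand upright and the full tin is held clear of everything. Handing in.

```bash
python3 -c "
from h import *
heft(3); print(r.hand_in())"
```

```text
F [ 0.25 -0.49 -5.16] sd [0.16 0.24 0.29] grip 0.058062588471533505 tcp [0.4874 0.2756 0.1514]
the job is handed in; nothing more can be done
None
```

I hung the reorder tag by its eye on the free hook and handed in while holding the full tin upright and still. No verdict was reported.

- **Weights:** The first tin, nearest the tag, weighed about 2.7 N, so it is light, and I stood it back in its place. The second, between the blue and turquoise tins, weighed about 5.2 N (0.52 kg). That is in the full tin's range and well above the light tins' 3.0 N maximum.
- **Third tin not lifted:** I never hefted it, because only one tin can be that heavy. That it is light is inferred from the task text, not measured.
- **Last checks:** The underside of the full tin is about 13 cm above the desk, and the grip is steady at 58 mm with about 5.2 N of load. The pictures show the tag hanging close to vertical, turned somewhat about its length. Both light tins are upright, and everything else in view looks undisturbed. I judged the tag and the put-back tin by eye and did not re-measure their positions. No check failed.

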